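Load a circuit board into the test jig and lock it with the toggle clamp

ROBOT

A 6-joint arm with a two-finger parallel gripper is mounted at the origin on a cart in front of the work surface, level with it; the furniture and walls round the work are solid. World frame = base frame: x ahead of the robot, y to its left, z up, the work surface at z = 0. Lengths are in m, angles in degrees, forces in N, time in s.
With the tool pointing down it reaches from about 0.35 to 0.8 m from the base axis. Payload 7.3 kg.
Tool frame: the origin (TCP) lies midway between the tips of the shut fingers; the grasp point (between the pads) lies 19 mm behind it (ctrl.pinch_z is the distance from the TCP to the grasp point, in m); z points along the fingers, y is the line along which they close (so a half turn about z gives the same grasp; the last joint's range is limited). The gripper opens to 85 mm and grips with 20 to 120 N. Pads are 22 mm wide; open, the fingers measure 114 mm over their backs; the gripper's body (76 mm by 85 mm) begins 54 mm behind the grasp point. The pads swing forward as they close: fully open they stand 13 mm farther back than shut.
Start: joints at [64.229, 19.595, 87.324, -0, 73.075, -8.365], TCP at [0.157, 0.501, 0.231] pointing down, gripper open.
Joint ranges: [-145.02, 145.02], [-44.19, 115.74], [2.07, 154.8], [-57.11, 237.11], [16.16, 152.29], [-177.93, 177.93]. Speed limits (degrees/s): [147.25, 147.25, 180, 180, 180, 180].

INTERFACE

Orientations are given as [roll, pitch, yaw] about the fixed x, y, z axes, in that order (R = Rz(yaw) Ry(pitch) Rx(roll)).
In Python, from plant import ctrl, eyes, order, nets gives the robot as it stands.
- The arm moves only by the shell command python3 -m handwheel 'ROWS'. ROWS is JSON, a list of rows, each a list of 3 entries, a list of its own where there are three numbers: the opening in per cent of the stroke, from 0 (shut) to 100 (fully open), then the shift along the tool's x, y, z in mm, then the turn, a rotation vector about the tool's x, y, z in degrees. In form: [[hand, [tx, ty, tz], [rx, ry, rz]], ...]. A call has 1 to 10 rows; each row is the pose to reach, as a shift and turn from the pose commanded when the call began, along the tool's axes at that moment; what a row does not reach only later rows make up. A row lasts 1/8 s, in which the tool goes at most 62.5 mm and 10.7 degrees, less where a joint would pass 70% of its speed; a pose out of reach is approached as far as the arm can. A call with a gripper value outside its range is refused whole. The fingers move at their own pace and stop on an object; the grip force is fixed at half the most. Time passes only in rows, so rows that repeat a pose let the fingers close. It gives the time, the measured TCP pose, the force, the opening and the grip force at its end, in the units of the state.
- ctrl.get_state(): the state, without advancing time (a new reading comes with each control period).
- eyes.grab_frame(name): name is "scene" or "top" or "wrist"; returns a dict with "image" (420x560x3 uint8, red, green, blue), "fx", "fy", "cx", "cy" (pixels), "rvec" (rotation vector, rad) and "tvec" (3), from world to camera coordinates, as OpenCV has them. Camera axes: x right, y down, z forward; pixel columns grow to the right and rows downward; lengths in m; the calibration is good to about 2 mm. A picture is of the moment at which its call begins. There is no depth.
- order.job_done(): hands the job in; it is judged then, once.
Trained networks look in a picture, given as the dict that the camera call returned (one of the last four; its "shot" number tells which), for a name from the list of things; names that differ only in an ending like _2 or _b are one class to them, and where a whole thing is asked for, a point or a joint stands for the part that bears it (a point fixed in the world has none). Each returns a list of dicts, best first, with "confidence" (0 to 1); they miss things now and then, are a little off and sometimes report something else, mostly with a low value. They report only what shows in the picture. A call takes as long as a camera call. They do not tell look-alikes from the thing itself.
- nets.search_frame(target, picture): "extent" ([left, top, width, height] in pixels, round what is visible of it).
- nets.outline_of(target, picture): "pixels" (420x560 bool, what is visible of it) and "extent" ([left, top, width, height] in pixels, round what is visible of it).
- nets.mark_of(target, picture): "centre" ([column, row] in pixels: a listed point, or the origin of a listed thing).
The state is a dict: "t": time; "joint_pos": joint angles; "qd": joint speeds; "tau": joint torques, N m; "tool_pos": TCP position; "orientation": TCP orientation; "force": force on the tool from outside, world axes, zero at the start; "moment": the same for the moment, N m; "finger_gap": finger opening in m; "finger_force": force on a finger pad.
Only numpy, scipy, OpenCV 4.12 (cv2) and the standard library are available. Lean on these libraries where they do the work, as an engineer would, in place of code of your own. Each camera call takes 0.05 s, during which the arm holds its last target. There are 200 camera calls.

TASK

Put the small green circuit board into the test jig, with its connector block at the open loading end, and slide it under the two lips and press it home against the end stop with a light, steady push. Then push the red handle of the toggle clamp down over centre until it rests on its stop, so that the rubber pad holds the board flat down on the rails, and let go. Feel your way: do not ram the board into the end stop or force the handle, and leave the other things alone.

Things in the scene. Friction and masses are not known exactly. Their poses are not given: they have to be found in the camera images.
- jig: Board test jig fixed to the bench: aluminium base plate 204 x 104 mm, black nest, steel toggle clamp with red handle. Origin: on the bench under the place where the board's centre belongs. Its x axis runs from the open loading end to the clamp, z up. The open clamp's arm and pad stand up beyond the nest, at x = 35 to 100 mm, up to 150 mm high, the raised handle at x = 110 to 150 mm, up to 185 mm high; pass above them.
- nest_home (a point): Mean place of the board's centre once held down (along x it is set by the end stop): 25 mm above the bench, jig x = y = 0, axes as the jig's. The board then rests on two black rails (tops 24 mm above the bench, x = -32 to +26 mm, y = 16 to 25 mm each side). Side guides 1.5 mm clear of the board on each side run from x = -11 to +35 mm, up to 37 mm high, flared at the top and at the loading end (to x = -23 mm).
- nest_probes (a point): Middle of four brass spring probes between the rails, 27 mm above the bench, 3 mm higher than the rails. They carry the loose board, its centre then 28 mm above the bench, and yield 3 mm under about 6 N in all. Lay the board in with its centre at x = -15 mm so that it clears the lips, then slide it along the jig's x axis.
- end_stop: End stop across the far end of the nest; origin and axes as the jig's. Its aluminium fence is set by hand: its face, which the board's edge must meet, is anywhere from x = 28 to 42 mm; the readings do not show where, so feel for it, press the board against it with about 5 N for half a second, never 15 N. Two lips reach 5.5 mm back from the face over the rails, undersides 32.5 mm, tops 35.5 mm above the bench.
- board_mid (a point): Centre, at mid-thickness, of the small green circuit board (50 x 70 mm, 2 mm thick, about 70 g), 2 mm above the bench at the start. Board axes: y along the 70 mm side, pointing away from the connector block; z up. At home its y axis points along the jig's x axis and its far edge meets the end stop.
- board_block (a point): Centre of the connector block on that board: 29 mm from the board's centre towards its -y end, 5.5 mm above board_mid, 16 mm (along board x) by 10 mm (along y), 9 mm high from the board's top face. The place to grasp the board: from above, across the 16 mm, fingertips just clear of the board's face.
- clamp_handle: Handle of the toggle clamp. Origin: its lower pivot; its x axis runs along the grip to the free end, its z axis to the grip's upper face. Red grip from 20 to 98 mm along x, 16 mm wide, 13 mm thick, upper face 10.5 mm above the x axis. Open it points up, x axis 69 degrees above level, and stays put; pushed on its upper face it swings down and away from the nest, towards the jig's +x.
- handle_grip (a point): Point to push: on the grip's upper face, 78 mm along. It starts to move at about 4 N, then needs 1 to 2 N; below 22 degrees above level the pad meets the board and the force rises to about 6 N near 16 degrees, falls to nothing at dead centre near 8 degrees, then the handle snaps to a hard stop near 4 degrees and stays; keep below 25 N. Down, it lies near jig x = 186 mm, about 87 mm above the bench; feel for the stop.
- clamp_pad: Black rubber pad, 11 mm wide, on the sprung spindle of the clamp arm. Origin: centre of its pressing face. Shut, it presses the board near its centre with about 20 N; open, it is held up about 135 mm above the bench, facing the loading end.
- screw_tray: White tray with small screws, 70 x 110 mm, a bystander. Origin: centre of its underside.
- driver_red: Red screwdriver, 168 mm long, a bystander. Origin: centre of its underside.
- probe_pen: Red test probe, 110 mm long, a bystander. Origin: centre of its underside.
Mind the look-alikes: they are no part of the job. Leave any yellow look-alike of the part that bears board_mid alone.

How it is judged:
By the outcome, as a careful person would: the job done as asked, in the order asked, and still so for the second after the job is handed in, with the robot touching nothing.
It also fails if it takes over 69 s, if anything falls off the work surface, if the arm or the gripper's body presses on something with over 40 N, if the wrist force passes 120 N, or if a joint passes its speed limit or range.

## Working session

There is one attempt and no reset: what is moved stays moved. The work goes in short steps, Python scripts to look and compute and a shell command to move; the robot and the scene stay as the last step left them, time stands still between calls to the robot, and variables do not carry over. Pictures are saved under pics/ and viewed, at most 10 in all, crops included, and the job is handed in when it is done.

```bash
ls; mkdir -p pics
cat > h.py <<'E'
import numpy as np,cv2
from scipy.spatial.transform import Rotation as Ro
from plant import ctrl,eyes,order,nets
def save(p,n): cv2.imwrite('pics/'+n+'.png',p['image'][:,:,::-1])
def ray(p,uv):
    R=cv2.Rodrigues(np.array(p['rvec'],float))[0]; t=np.array(p['tvec'],float).ravel()
    d=R.T@np.array([(uv[0]-p['cx'])/p['fx'],(uv[1]-p['cy'])/p['fy'],1]); return -R.T@t,d
def atz(p,uv,z):
    o,d=ray(p,uv); return o+d*(z-o[2])/d[2]
def proj(p,X):
    K=np.array([[p['fx'],0,p['cx']],[0,p['fy'],p['cy']],[0,0,1.]])
    return cv2.projectPoints(np.array(X,float).reshape(-1,3),np.array(p['rvec'],float),np.array(p['tvec'],float),K,None)[0].reshape(-1,2)
def tri(rs):
    A=0;b=0
    for o,d in rs:
        d=d/np.linalg.norm(d);P=np.eye(3)-np.outer(d,d);A=A+P;b=b+P@o
    return np.linalg.solve(A,b)
def tool(s=None):
    s=s or ctrl.get_state()
    return np.array(s['tool_pos']),Ro.from_euler('xyz',s['orientation'],degrees=True)
def st():
    s=ctrl.get_state();print({k:np.round(s[k],3).tolist() for k in('t','tool_pos','orientation','force','moment','finger_gap','finger_force')})
E
python3 - <<'E'
from h import *
st()
Z=dict(jig=0,nest_home=.025,nest_probes=.027,end_stop=0,board_mid=.002,board_block=.0075,clamp_handle=None,handle_grip=None,clamp_pad=.135,screw_tray=0,driver_red=0,probe_pen=0)
for c in('top','scene'):
    p=eyes.grab_frame(c);save(p,c+'0')
    for n,z in Z.items():
        for r in nets.mark_of(n,p)[:3]:
            print(c,n,round(r['confidence'],2),np.round(r['centre'],1),None if z is None else np.round(atz(p,r['centre'],z),4))
E
```

```text
pics
{'t': 0.0, 'tool_pos': [0.157, 0.501, 0.231], 'orientation': [-179.91, -0.013, 162.593], 'force': [-0.669, -0.64, 0.805], 'moment': [0.006, -0.015, 0.059], 'finger_gap': 0.086, 'finger_force': 0.0}
top jig 0.58 [355.6 231.1] [ 0.4965 -0.3057  0.    ]
top jig 0.43 [403.6 224.1] [ 0.514  -0.4506  0.    ]
top jig 0.3 [161.4 250.3] [0.4534 0.2756 0.    ]
top nest_home 0.83 [347.2 228.2] [ 0.5044 -0.2774  0.025 ]
top nest_probes 0.94 [352.2 229.7] [ 0.4995 -0.2916  0.027 ]
top end_stop 0.47 [349.5 229.3] [ 0.5024 -0.2876  0.    ]
top end_stop 0.34 [225.3 248.6] [0.4538 0.0851 0.    ]
top board_mid 0.95 [262.7 245.9] [ 0.4591 -0.0267  0.002 ]
top board_mid 0.84 [224.4 247.1] [0.4583 0.0875 0.002 ]
top board_block 0.8 [233. 250.] [0.449  0.0615 0.0075]
top board_block 0.69 [255.8 250. ] [ 0.4473 -0.0062  0.0075]
top board_block 0.4 [223.9 246.6] [0.4597 0.0883 0.0075]
top clamp_handle 0.66 [309.2 227.3] None
top handle_grip 0.58 [306.5 226.7] None
top clamp_pad 0.47 [337.8 228. ] [ 0.4995 -0.2365  0.135 ]
top screw_tray 0.8 [297.3 162.2] [ 0.7101 -0.1368  0.    ]
top driver_red 0.74 [1
[... 626 characters left out ...]
  0.002 ]
scene board_mid 0.44 [343.9 265.2] [0.4609 0.0949 0.002 ]
scene board_block 0.64 [338.3 253.9] [0.4533 0.0507 0.0075]
scene board_block 0.56 [332.3 240.5] [ 0.4375 -0.01    0.0075]
scene clamp_handle 0.61 [288.8 198.6] None
scene handle_grip 0.66 [291.1 180.7] None
scene screw_tray 0.65 [280.8 202.9] [ 0.4908 -0.2705  0.    ]
scene screw_tray 0.51 [241.3 243.6] [ 0.6975 -0.1309  0.    ]
scene screw_tray 0.19 [276.9 195.4] [ 0.4834 -0.318  -0.    ]
scene driver_red 0.68 [385.6 305.5] [0.4423 0.2727 0.    ]
scene driver_red 0.5 [289.4 179.4] [ 0.3947 -0.3923  0.    ]
scene probe_pen 0.56 [251.2 179.6] [ 0.5264 -0.4556  0.    ]
scene probe_pen 0.46 [338.6 256. ] [0.4527 0.0525 0.    ]
```

```bash
python3 -c "
import cv2
a=cv2.imread('pics/top0.png')[130:310,130:440];cv2.imwrite('pics/t1.png',cv2.resize(a,(775,450),interpolation=cv2.INTER_CUBIC))"
```

```text
(no output)
```

View pics/t1.png

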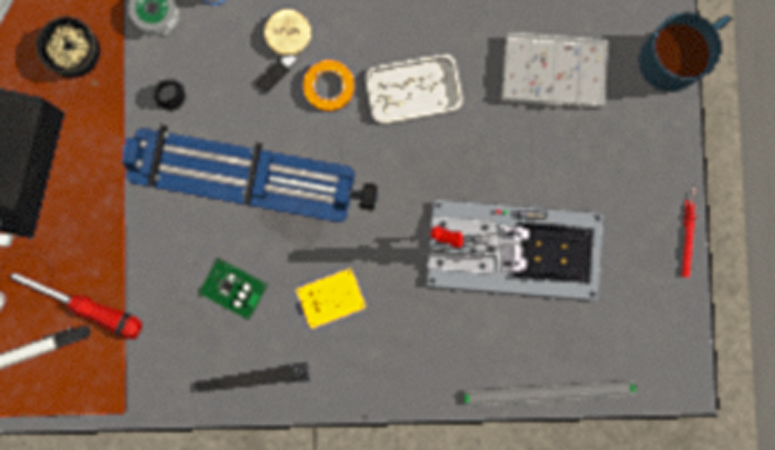

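The picture shows the green board at crop (233,288), block to its right; the yellow look-alike at (332,298); the jig at (515,250), loading end right, handle left (jig x ≈ world +y). Bystanders are clear of the path.

```bash
cat >> h.py <<'E'
def goal(pos,yaw,roll=180,pitch=0):
    p,R=tool(); G=Ro.from_euler('xyz',[roll,pitch,yaw],degrees=True)
    d=R.inv().apply(np.array(pos)-p)*1000; r=(R.inv()*G).as_rotvec(degrees=True)
    print('shift',np.round(d,1),'turn',np.round(r,1))
E
python3 - <<'E'
from h import *
p=eyes.grab_frame('wrist');t,R=tool()
o,d=ray(p,(p['cx'],p['cy'])); print('cam in tool',R.inv().apply(o-t),R.inv().apply(d),p['fx'])
_,dx=ray(p,(p['cx']+p['fx'],p['cy']));print('img x in tool',R.inv().apply(dx-d))
goal([.46,.07,.20],71)
E
```

```text
cam in tool [ 0.07790186 -0.00068782 -0.14328671] [-3.05104708e-01  7.82551452e-04  9.52318489e-01] 366.89311179784573
img x in tool [ 5.14165058e-04  9.99999652e-01 -6.57003940e-04]
shift [-418.  -320.6   31.3] turn [ 0.  -0.  91.6]
```

```bash
python3 -m handwheel '[[60,[-84,-64,0],[0,0,18]],[60,[-168,-128,0],[0,0,36]],[60,[-252,-192,10],[0,0,54]],[60,[-336,-256,20],[0,0,72]],[60,[-418,-320,30],[0,0,91]],[60,[-418,-320,30],[0,0,91]],[60,[-418,-320,30],[0,0,91]],[60,[-418,-320,30],[0,0,91]],[60,[-418,-320,30],[0,0,91]],[60,[-418,-320,30],[0,0,91]]]'
python3 - <<'E'
from h import *
st()
p=eyes.grab_frame('wrist');save(p,'w1')
for n,z in dict(board_mid=.002,board_block=.0075).items():
    for r in nets.mark_of(n,p)[:3]: print(n,round(r['confidence'],2),np.round(r['centre'],1),np.round(atz(p,r['centre'],z),4))
for r in nets.outline_of('board_mid',p)[:2]:
    c=max(cv2.findContours(r['pixels'].astype(np.uint8),0,2)[0],key=cv2.contourArea)
    b=cv2.boxPoints(cv2.minAreaRect(c)); w=np.array([atz(p,q,.003)[:2] for q in b]);print(r['confidence'],np.round(w,4).tolist(),w.mean(0))
    e=np.diff(w,axis=0);print(np.linalg.norm(e,axis=1),np.degrees(np.arctan2(e[:,1],e[:,0])))
E
```

```text
t: 2.6
tool_pos: [0.461, 0.069, 0.201]
orientation: [-180.0, 0.0, 71.4]
force: [0.3, -0.0, -0.0]
finger_gap: 0.0511
finger_force: 0.0
{'t': 2.6, 'tool_pos': [0.461, 0.069, 0.201], 'orientation': [-179.984, 0.004, 71.406], 'force': [0.257, -0.037, -0.013], 'moment': [0.043, 0.066, -0.03], 'finger_gap': 0.051, 'finger_force': 0.0}
board_mid 0.73 [271.8 154.6] [0.4631 0.0891 0.002 ]
board_mid 0.64 [298.1 262.9] [ 0.4527 -0.0254  0.002 ]
board_block 0.75 [264.3 182.9] [0.4482 0.0668 0.0075]
board_block 0.64 [278.  245.1] [0.4402 0.0023 0.0075]
0.97 [[0.4216, 0.0744], [0.4598, 0.1351], [0.5037, 0.1094], [0.468, 0.0465]] [0.46326091 0.09133998]
[0.07167427 0.05084315 0.07236946] [  57.80986304  -30.30748926 -119.57584013]
0.74 [[0.4152, -0.0005], [0.461, 0.0194], [0.486, -0.0487], [0.4387, -0.0716]] [ 0.45022031 -0.02532272]
[0.04991605 0.07256655 0.05252395] [  23.47557997  -69.8713076  -154.19987357]
```

View pics/w1.png

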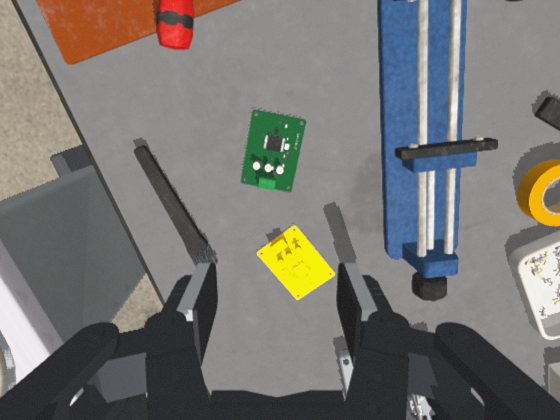

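Green board around (273,150), its block at (266,183); yellow one below at (295,262). Board y points at about 59°.

```bash
python3 -m handwheel '[[40,[-6.5,-11.2,50],[0,0,6]],[40,[-6.5,-11.2,100],[0,0,12.4]],[40,[-6.5,-11.2,131],[0,0,12.4]],[40,[-6.5,-11.2,131],[0,0,12.4]],[40,[-6.5,-11.2,131],[0,0,12.4]]]'
python3 - <<'E'
from h import *
p=eyes.grab_frame('wrist');save(p,'w2')
for n,z in dict(board_mid=.002,board_block=.0075).items():
    for r in nets.mark_of(n,p)[:2]: print(n,round(r['confidence'],2),np.round(r['centre'],1),np.round(atz(p,r['centre'],z),4))
r=nets.outline_of('board_mid',p)[0]
m=r['pixels'];c=max(cv2.findContours(m.astype(np.uint8),0,2)[0],key=cv2.contourArea)[:,0,:]
w=np.array([atz(p,q,.003)[:2] for q in c])*1000
b=cv2.minAreaRect(w.astype(np.float32));print(r['confidence'],b)
t,R=tool();print('tcp',t, proj(p,[t[0],t[1],.012]))
E
```

```text
t: 3.42
tool_pos: [0.4482, 0.0686, 0.0716]
orientation: [179.9, -0.1, 59.3]
force: [0.2, -1.4, -0.1]
finger_gap: 0.0341
finger_force: 0.0
board_mid 0.79 [278.8 183.5] [0.4622 0.0886 0.002 ]
board_block 0.96 [277.8 225.7] [0.449  0.0676 0.0075]
board_block 0.6 [317.4 313.3] [0.4401 0.0018 0.0075]
0.67 ((425.2981872558594, -7.670383453369141), (42.657440185546875, 21.19815444946289), 70.2708969116211)
tcp [0.44830348 0.06812192 0.07152561] [[276.37242236 228.21563385]]
```

View pics/w2.png

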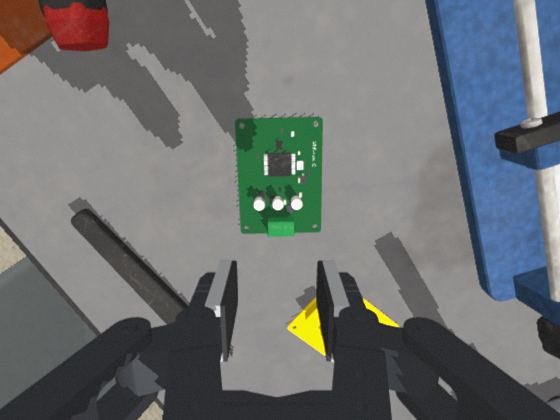

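Run:
```python
from h import *
p=eyes.grab_frame('wrist')
im=p['image'].astype(int); g=((im[...,1]>im[...,0]*1.35)&(im[...,1]>im[...,2]*1.2)).astype(np.uint8)
g=cv2.morphologyEx(g,3,np.ones((15,15)))
c=max(cv2.findContours(g,0,2)[0],key=cv2.contourArea)[:,0,:]
w=np.array([atz(p,q,.003)[:2] for q in c])*1000
b=cv2.minAreaRect(w.astype(np.float32));print(b,cv2.boundingRect(c))
c0=np.array(b[0]);a=np.radians(b[2]+(90 if b[1][1]>b[1][0] else 0)); u=np.array([np.cos(a),np.sin(a)]); u*=np.sign(u[1])
blk=c0-29*u;print('y dir',np.degrees(np.arctan2(u[1],u[0])),'block',blk)
goal([blk[0]/1000,blk[1]/1000,.0045],np.degrees(np.arctan2(u[1],u[0])))
```

```text
((463.7386169433594, 90.52517700195312), (72.19985961914062, 49.70370101928711), 60.466468811035156) (234, 116, 88, 121)
y dir 60.466468811035156 block [449.44356477  65.29322339]
shift [-1.8  2.4 66.8] turn [ 0.1 -0.1 -1.3]
```

```bash
python3 -m handwheel '[[40,[-0.5,1.9,40],[0,0,-1.3]],[40,[-0.5,1.9,60],[0,0,-1.3]],[40,[-0.5,1.9,66.5],[0,0,-1.3]],[40,[-0.5,1.9,66.5],[0,0,-1.3]],[5,[-0.5,1.9,66.5],[0,0,-1.3]],[5,[-0.5,1.9,66.5],[0,0,-1.3]],[5,[-0.5,1.9,66.5],[0,0,-1.3]],[5,[-0.5,1.9,66.5],[0,0,-1.3]]]'
python3 -m handwheel '[[5,[0,0,-1],[0,0,0]]]'
```

```text
t: 4.68
tool_pos: [0.4496, 0.0666, 0.0049]
orientation: [179.9, -0.1, 60.5]
force: [-0.6, 0.6, 5.7]
finger_gap: 0.0127
finger_force: 58.6
t: 4.8
tool_pos: [0.4493, 0.0666, 0.0054]
orientation: [179.9, -0.0, 60.5]
force: [-0.3, 0.1, -1.6]
finger_gap: 0.0127
finger_force: 58.6
```

```bash
python3 -m handwheel '[[5,[0,0,-20],[0,0,0]],[5,[0,0,-70],[0,0,0]],[5,[0,0,-130],[0,0,0]],[5,[0,0,-190],[0,0,0]],[5,[0,0,-245],[0,0,0]],[5,[0,0,-245],[0,0,0]]]'
python3 - <<'E'
from h import *
st();goal([.36,-.25,.25],90)
E
```

```text
t: 5.55
tool_pos: [0.4508, 0.0666, 0.2541]
orientation: [179.5, -0.3, 60.5]
force: [0.4, -0.7, -2.1]
finger_gap: 0.0127
finger_force: 58.7
{'t': 5.55, 'tool_pos': [0.451, 0.067, 0.254], 'orientation': [179.52, -0.262, 60.503], 'force': [0.426, -0.655, -2.077], 'moment': [-0.005, 0.01, -0.006], 'finger_gap': 0.013, 'finger_force': 58.745}
shift [-320.3   76.8    3.3] turn [  0.5  -0.1 -29.5]
```

```bash
python3 -m handwheel '[[5,[-50,12,0],[0,0,-5]],[5,[-105,25,0],[0,0,-10]],[5,[-160,38,0],[0,0,-15]],[5,[-215,51,0],[0,0,-20]],[5,[-270,64,0],[0,0,-25]],[5,[-320,77,0],[0,0,-29.5]],[5,[-320,77,0],[0,0,-29.5]],[5,[-320,77,0],[0,0,-29.5]]]'
python3 - <<'E'
from h import *
st()
R=[]
P={c:eyes.grab_frame(c) for c in('wrist','top','scene')}
save(P['wrist'],'w3')
for n,z in dict(jig=0,nest_home=.025,nest_probes=.027,end_stop=0,clamp_handle=None,handle_grip=None,clamp_pad=.135,board_mid=None).items():
    for r in nets.mark_of(n,P['wrist'])[:2]: print(n,round(r['confidence'],2),np.round(r['centre'],1),None if z is None else np.round(atz(P['wrist'],r['centre'],z),4))
    rs=[]
    for c in P:
        m=nets.mark_of(n,P[c])
        if m and m[0]['confidence']>.5: rs.append(ray(P[c],m[0]['centre']))
    if len(rs)>1: print(n,'tri',len(rs),np.round(tri(rs),4))
E
```

```text
t: 6.55
tool_pos: [0.3578, -0.2491, 0.2487]
orientation: [-179.9, -0.1, 89.9]
force: [0.0, -0.1, -1.1]
finger_gap: 0.0129
finger_force: 58.8
{'t': 6.55, 'tool_pos': [0.358, -0.249, 0.249], 'orientation': [-179.911, -0.127, 89.916], 'force': [0.005, -0.095, -1.127], 'moment': [0.021, -0.042, 0.023], 'finger_gap': 0.013, 'finger_force': 58.752}
jig 0.79 [404.4 199.5] [ 0.4998 -0.2875  0.    ]
jig tri 3 [ 0.5017 -0.2938 -0.0187]
nest_home 0.63 [412.1 205.7] [ 0.4995 -0.2869  0.025 ]
nest_home tri 3 [ 0.4998 -0.2812  0.0269]
nest_probes 0.7 [410.2 204.9] [ 0.4967 -0.2854  0.027 ]
nest_probes tri 3 [ 0.4972 -0.2843  0.0285]
clamp_handle 0.95 [470.   94.6] None
clamp_handle 0.55 [410.8 205.6] None
clamp_handle tri 2 [ 0.4818 -0.2159  0.1769]
handle_grip 0.71 [544.6  62. ] None
handle_grip 0.62 [408.8 330.2] None
handle_grip tri 3 [ 0.5061 -0.1574  0.1787]
clamp_pad 0.81 [474.2 202.2] [ 0.5023 -0.2499  0.135 ]
board_mid 0.57 [277.6 213.5] None
board_mid tri 3 [ 0.3556 -0.2232  0.2375]
```

View pics/w3.png

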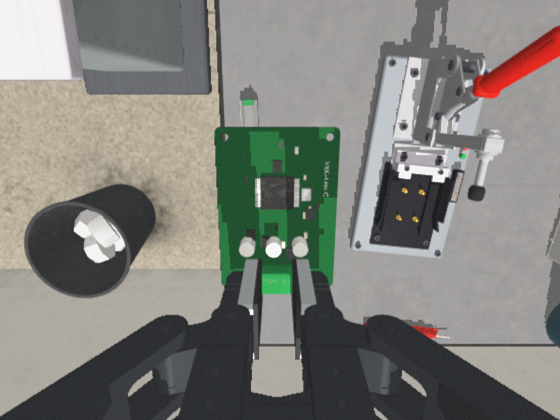

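Board held at its block (276,283); jig at right with four brass probes near (405,190)–(415,219), plate corners about (388,52),(353,250),(440,257). Checking the board's tilt in the hand and refining the jig.

Run:
```python
from h import *
p=eyes.grab_frame('wrist');import pickle;pickle.dump(p,open('p3.pkl','wb'))
im=p['image'].astype(int)
br=((im[...,0]>im[...,2]*1.7)&(im[...,0]>130)&(im[...,1]>90)).astype(np.uint8)
br[:, :360]=0;br[:,460:]=0;br[:150]=0;br[250:]=0
n,_,s,ce=cv2.connectedComponentsWithStats(br)
for i in range(1,n):
    if s[i,4]>3: print(s[i,4],np.round(ce[i],1),np.round(atz(p,ce[i],.027)*1000,1))
a=cv2.resize(p['image'][40:265,340:500,::-1],None,fx=2.65,fy=2.65,interpolation=cv2.INTER_CUBIC)
b=cv2.resize(p['image'][110:300,205:355,::-1],None,fx=2.35,fy=2.35,interpolation=cv2.INTER_CUBIC)
o=np.zeros((600,790,3),np.uint8);o[:a.shape[0],:a.shape[1]]=a;o[:b.shape[0],430:430+b.shape[1]]=b;cv2.imwrite('pics/c3.png',o)
```

```text
22 [403.3 188.8] [ 489.  -269.5   27. ]
24 [420.3 190.8] [ 506.8 -271.6   27. ]
22 [397.3 216. ] [ 485.8 -299.2   27. ]
22 [414.  217.8] [ 503.6 -301.2   27. ]
```

View pics/c3.png

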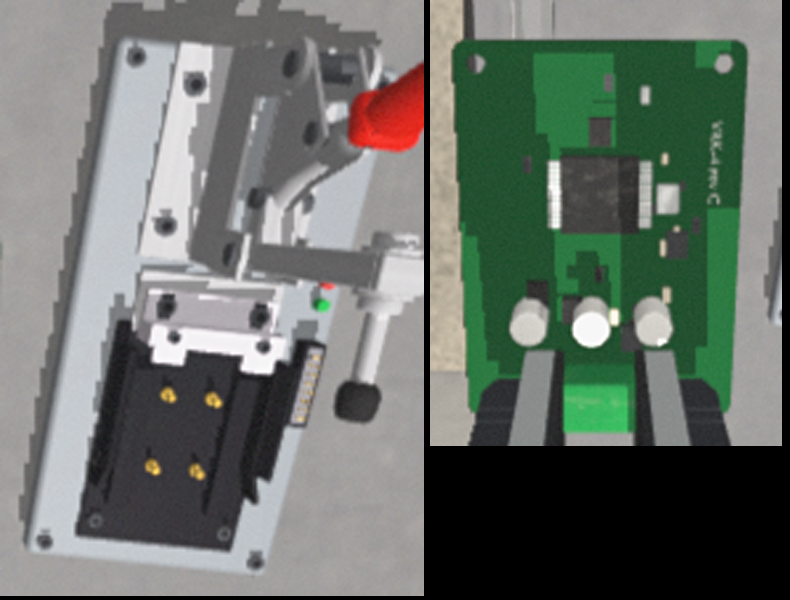

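```bash
cat > b.py <<'E'
from h import *
def pnp(p,px):
    # px TL TR BR BL with image up = board +y ; board x = image right
    K=np.array([[p['fx'],0,p['cx']],[0,p['fy'],p['cy']],[0,0,1.]])
    O=np.array([[-25,35,1],[25,35,1],[25,-35,1],[-25,-35,1.]])/1000
    ok,rv,tv=cv2.solvePnP(O,np.array(px,float),K,None,flags=cv2.SOLVEPNP_ITERATIVE)
    q,_=cv2.projectPoints(O,rv,tv,K,None);print('resid',np.round(q[:,0]-px,1).tolist())
    Rb=cv2.Rodrigues(rv)[0];Rc=cv2.Rodrigues(np.array(p['rvec'],float))[0];tc=np.array(p['tvec'],float).ravel()
    c=Rc.T@(tv.ravel()-tc);W=Rc.T@Rb
    t,R=tool()
    print('board world',c*1000,'yaxis',W[:,1],'xaxis',W[:,0]);print('in tool: pos',R.inv().apply(c-t)*1000,'y',R.inv().apply(W[:,1]),'x',R.inv().apply(W[:,0]))
E
python3 - <<'E'
from b import *
import pickle
p=pickle.load(open('p3.pkl','rb'))
pnp(p,np.array([[215.2,127],[340.3,127],[332.2,284.5],[221.6,284.5]]))
for z in(.008,.012):
    q=[atz(p,a,z)*1000 for a in([385.3,55.1],[350.6,245.7],[440,255.8])]
    d=q[0]-q[1];print(z,np.round(q,1).tolist(),np.degrees(np.arctan2(d[1],d[0])),np.linalg.norm(d),np.linalg.norm(q[2]-q[1]))
st()
E
```

```text
resid [[-0.1, -0.3], [-0.0, 0.2], [-0.1, 0.0], [0.3, 0.1]]
board world [ 358.63549129 -221.5872664   243.46126554] yaxis [ 0.0034546   0.99974667 -0.02224079] xaxis [ 0.99996394 -0.00362619 -0.00767951]
in tool: pos [28.28007524  0.35369199  6.30384268] y [0.99974492 0.00330607 0.022342  ] x [-0.00347967  0.99996403  0.00773544]
0.008 [[464.1, -140.1, 8.0], [442.8, -341.6, 8.0], [546.5, -354.2, 8.0]] 83.9553287161977 202.59019768119256 104.42819733214894
0.012 [[463.0, -140.5, 12.0], [441.9, -339.8, 12.0], [544.5, -352.3, 12.0]] 83.95532871619768 200.48566829837296 103.34338566704434
{'t': 8.35, 'tool_pos': [0.358, -0.25, 0.25], 'orientation': [179.997, -0.006, 89.992], 'force': [0.474, 0.195, 0.315], 'moment': [-0.036, -0.036, 0.01], 'finger_gap': 0.013, 'finger_force': 58.754}
```

Run:
```python
from h import *
goal([.4913,-.3284,.09],84.1)
```

```text
shift [-78.5 133.  159.8] turn [ 0.  -0.   5.9]
```

```bash
python3 -m handwheel '[[5,[-26,44,0],[0,0,2]],[5,[-52,88,0],[0,0,4]],[5,[-78.5,133,0],[0,0,5.9]],[5,[-78.5,133,30],[0,0,5.9]],[5,[-78.5,133,80],[0,0,5.9]],[5,[-78.5,133,130],[0,0,5.9]],[5,[-78.5,133,160],[0,0,5.9]],[5,[-78.5,133,160],[0,0,5.9]],[5,[-78.5,133,160],[0,0,5.9]]]'
python3 - <<'E'
from h import *
st();p=eyes.grab_frame('wrist');import pickle;pickle.dump(p,open('p4.pkl','wb'))
cv2.imwrite('pics/w4.png',cv2.resize(p['image'][60:330,100:460,::-1],None,fx=2.2,fy=2.2,interpolation=cv2.INTER_CUBIC))
E
```

```text
t: 9.48
tool_pos: [0.492, -0.329, 0.0911]
orientation: [179.9, 0.1, 84.1]
force: [0.3, 0.3, -0.4]
finger_gap: 0.0129
finger_force: 58.9
{'t': 9.475, 'tool_pos': [0.492, -0.329, 0.091], 'orientation': [179.893, 0.07, 84.092], 'force': [0.259, 0.265, -0.448], 'moment': [-0.028, -0.047, 0.015], 'finger_gap': 0.013, 'finger_force': 58.892}
```

View pics/w4.png

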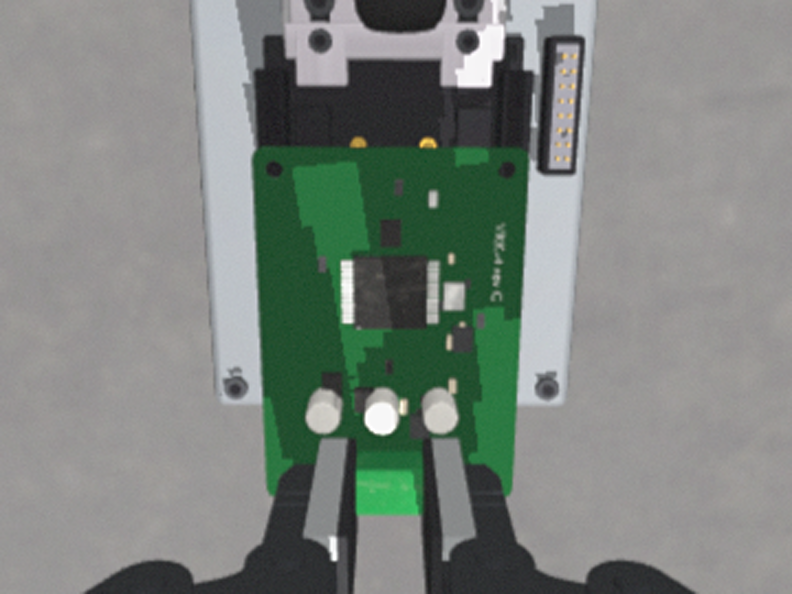

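Run:
```python
from b import *
import pickle
p=pickle.load(open('p4.pkl','rb'));t,R=tool();print(p['cx'])
f=lambda q:np.array([q[0]/2.2+100,q[1]/2.2+60])
jc=np.array([.4963,-.2854]);u=np.array([np.cos(np.radians(83.95)),np.sin(np.radians(83.95))]);v=np.array([-u[1],u[0]])
def s(n,q,z):
    w=atz(p,f(q),z);print(n,'tool',np.round(R.inv().apply(w-t)*1000,1),'jig',np.round([(w[:2]-jc)@u*1e3,(w[:2]-jc)@v*1e3],1))
s('lipL',(297,85),.0355);s('lipLi',(348,85),.0355);s('lipRi',(457,82),.0355);s('lipR',(508,82),.0355)
s('guideLout',(255,72),.037);s('guideRout',(532,72),.037)
s('guideLin',(292,100),.037);s('guideRin',(495,100),.037)
s('probeL',(358,143),.027);s('probeR',(428,143),.027)
s('plateL',(218,403),.01);s('plateR',(565,403),.01)
pnp(p,[f(q) for q in((254,149),(528,149),(512,494),(268,494))])
```

```text
276.6544411587824
lipL tool [ 73.2 -21.8  55.9] jig [29.1 21.3]
lipLi tool [73.2 -9.7 55.9] jig [29.2  9.2]
lipRi tool [73.9 16.  56. ] jig [ 29.9 -16.5]
lipR tool [73.9 28.1 56. ] jig [ 30.  -28.6]
guideLout tool [ 76.2 -31.3  54.4] jig [32.  30.8]
guideRout tool [76.2 33.4 54.5] jig [ 32.2 -33.8]
guideLin tool [ 69.9 -22.9  54.4] jig [25.8 22.4]
guideRin tool [69.9 25.  54.5] jig [ 25.9 -25.5]
probeL tool [59.1 -7.8 64.5] jig [15.   7.3]
probeR tool [59.1  9.8 64.5] jig [ 15.  -10.3]
plateL tool [-19.2 -51.5  81.5] jig [-63.4  50.7]
plateR tool [-19.2  53.1  81.8] jig [-63.2 -53.9]
resid [[-0.1, -0.2], [0.0, -0.0], [-0.4, 0.1], [0.5, 0.2]]
board world [ 495.40173828 -301.24527761   84.34580616] yaxis [ 0.1041449   0.99424763 -0.02500983] xaxis [ 0.99455424 -0.10421133 -0.00136416]
in tool: pos [28.11907844  0.30330477  7.18820557] y [0.99972966 0.00120853 0.02321961] x [-0.00130233  0.99999105  0.00402518]
```

```bash
python3 -m handwheel '[[5,[0,0.7,20],[0,1,0]],[5,[0,0.7,40],[0,1,0]],[5,[0,0.7,51],[0,1,0]],[5,[0,0.7,51],[0,1,0]]]'; python3 -m handwheel '[[5,[0,0,2],[0,0,0]],[5,[0,0,3],[0,0,0]],[5,[0,0,3],[0,0,0]]]';python3 -m handwheel '[[5,[0,0,1],[0,0,0]],[5,[0,0,2],[0,0,0]],[5,[0,0,2],[0,0,0]]]'
```

```text
t: 10.02
tool_pos: [0.4915, -0.3281, 0.0378]
orientation: [-179.9, -1.1, 84.1]
force: [0.2, -0.8, -0.6]
finger_gap: 0.013
finger_force: 58.9
t: 10.4
tool_pos: [0.4921, -0.3285, 0.0361]
orientation: [180.0, -1.0, 84.1]
force: [0.0, 0.4, -1.1]
finger_gap: 0.013
finger_force: 58.9
t: 10.78
tool_pos: [0.4919, -0.3283, 0.0337]
orientation: [-180.0, -1.0, 84.1]
force: [0.2, 0.1, -1.3]
finger_gap: 0.0127
finger_force: 58.9
```

```bash
python3 -m handwheel '[[5,[0,0,1],[0,0,0]],[5,[0,0,1],[0,0,0]],[5,[0,0,1],[0,0,0]]]'
python3 - <<'E'
from h import *
st();p=eyes.grab_frame('wrist');s=eyes.grab_frame('scene')
a=cv2.resize(p['image'][60:330,120:440,::-1],(500,422));b=cv2.resize(s['image'][150:240,235:325,::-1],(290,290),interpolation=cv2.INTER_CUBIC)
o=np.zeros((422,795,3),np.uint8);o[:,:500]=a;o[:290,505:]=b;cv2.imwrite('pics/w5.png',o)
E
python3 -m handwheel '[[5,[0,0,1],[0,0,0]],[5,[0,0,1],[0,0,0]],[5,[0,0,1],[0,0,0]]]'
```

```text
t: 11.15
tool_pos: [0.492, -0.3283, 0.0328]
orientation: [180.0, -1.0, 84.1]
force: [-0.6, -0.4, -1.0]
finger_gap: 0.0125
finger_force: 58.9
{'t': 11.15, 'tool_pos': [0.492, -0.328, 0.033], 'orientation': [179.999, -1.006, 84.094], 'force': [-0.575, -0.366, -0.987], 'moment': [0.009, -0.021, -0.022], 'finger_gap': 0.012, 'finger_force': 58.881}
t: 11.62
tool_pos: [0.492, -0.3283, 0.0318]
orientation: [180.0, -1.0, 84.1]
force: [0.4, -0.2, -0.9]
finger_gap: 0.0128
finger_force: 58.9
```

View pics/w5.png

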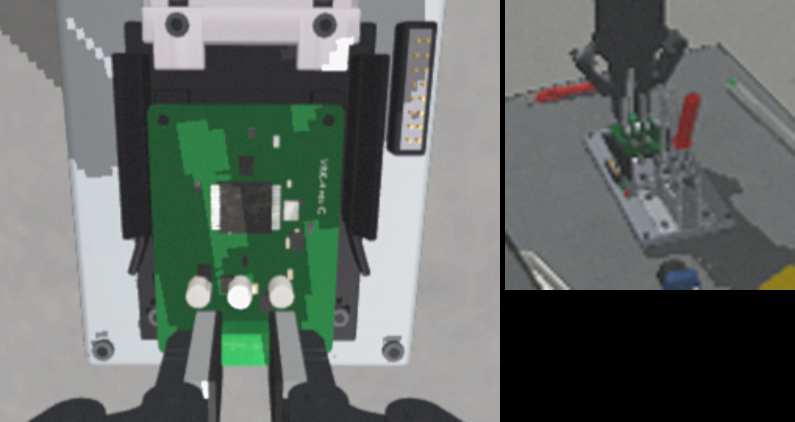

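```bash
python3 -m handwheel '[[5,[0,0,1],[0,0,0]],[5,[0,0,1],[0,0,0]],[5,[0,0,1],[0,0,0]]]'; python3 -m handwheel '[[5,[2,0,0],[0,0,0]],[5,[4,0,0],[0,0,0]],[5,[6,0,0],[0,0,0]],[5,[6,0,0],[0,0,0]]]'; python3 -m handwheel '[[5,[1,0,0],[0,0,0]],[5,[2,0,0],[0,0,0]],[5,[2,0,0],[0,0,0]]]'
```

```text
t: 12.0
tool_pos: [0.492, -0.3284, 0.0308]
orientation: [180.0, -1.0, 84.1]
force: [-0.0, -0.4, 0.8]
finger_gap: 0.0128
finger_force: 59.0
t: 12.5
tool_pos: [0.4926, -0.3218, 0.0309]
orientation: [-180.0, -1.0, 84.1]
force: [0.7, -0.4, 0.4]
finger_gap: 0.0131
finger_force: 59.0
t: 12.88
tool_pos: [0.4928, -0.3202, 0.0309]
orientation: [180.0, -1.0, 84.1]
force: [-1.1, -0.2, 0.4]
finger_gap: 0.0126
finger_force: 59.0
```

```bash
for i in 1 2 ; do python3 -m handwheel '[[5,[0.7,0,0],[0,0,0]],[5,[1.4,0,0],[0,0,0]],[5,[1.4,0,0],[0,0,0]]]' | grep -E 'tool_pos|force:'; done; for i in 1 2; do python3 -m handwheel '[[5,[0.5,0,0],[0,0,0]],[5,[1,0,0],[0,0,0]],[5,[1,0,0],[0,0,0]]]'| grep -E 'tool_pos|force:'; done
```

```text
tool_pos: [0.4929, -0.3189, 0.0309]
force: [0.2, -0.1, -0.1]
finger_force: 59.0
tool_pos: [0.4931, -0.3174, 0.0309]
force: [0.4, -0.1, 0.3]
finger_force: 59.0
tool_pos: [0.4932, -0.3165, 0.031]
force: [-1.0, -1.0, 0.4]
finger_force: 59.1
tool_pos: [0.4933, -0.3155, 0.031]
force: [-0.7, -0.2, 0.3]
finger_force: 59.1
```

```bash
for i in 1 2 3 ; do python3 -m handwheel '[[5,[0.5,0,0],[0,0,0]],[5,[0.5,0,0],[0,0,0]]]' | grep -E 'tool_pos|^force:'; done
```

```text
tool_pos: [0.4934, -0.315, 0.031]
force: [-0.4, -0.6, 0.1]
tool_pos: [0.4934, -0.3145, 0.031]
force: [-0.2, -0.0, 0.3]
tool_pos: [0.4935, -0.314, 0.031]
force: [0.5, -0.9, 0.5]
```

```bash
for i in 1 2 ; do python3 -m handwheel '[[5,[0.5,0,0],[0,0,0]],[5,[0.5,0,0],[0,0,0]]]' | grep -E 'tool_pos|^force:'; done
```

```text
tool_pos: [0.4935, -0.3139, 0.0311]
force: [-0.5, -2.2, 0.0]
tool_pos: [0.4936, -0.3139, 0.0313]
force: [-2.1, -5.1, 1.2]
```

```bash
python3 -m handwheel '[[5,[0,0,0],[0,0,0]],[5,[0,0,0],[0,0,0]],[5,[0,0,0],[0,0,0]]]'| grep -E 'tool_pos|^force:';python3 -m handwheel '[[5,[0,0,0],[0,0,0]],[5,[0,0,0],[0,0,0]],[5,[0,0,0],[0,0,0]]]'| grep -E 'tool_pos|^force:'
```

```text
tool_pos: [0.4936, -0.3139, 0.0312]
force: [-1.6, -4.9, 1.1]
tool_pos: [0.4935, -0.3139, 0.0312]
force: [-2.1, -5.0, 0.9]
```

```bash
python3 -m handwheel '[[15,[0,0,0],[0,0,0]],[22,[0,0,0],[0,0,0]],[22,[0,0,0],[0,0,0]],[22,[0,0,-3],[0,0,0]],[22,[0,0,-20],[0,-1,0]],[22,[0,0,-60],[0,-1,0]],[22,[0,0,-60],[0,-1,0]],[22,[0,0,-60],[0,-1,0]]]'
python3 - <<'E'
from h import *
p=eyes.grab_frame('wrist');import pickle;pickle.dump(p,open('p6.pkl','wb'));t,R=tool();st()
cv2.imwrite('pics/w6.png',cv2.resize(p['image'][60:330,100:460,::-1],None,fx=2.2,fy=2.2,interpolation=cv2.INTER_CUBIC))
E
```

```text
t: 17.38
tool_pos: [0.4935, -0.3139, 0.0917]
orientation: [180.0, 0.0, 84.1]
force: [1.0, -0.6, -0.8]
finger_gap: 0.0188
finger_force: 0.0
{'t': 17.425, 'tool_pos': [0.493, -0.314, 0.091], 'orientation': [-179.969, -0.014, 84.098], 'force': [-0.629, -0.133, -0.297], 'moment': [-0.028, -0.02, -0.005], 'finger_gap': 0.019, 'finger_force': 0.0}
```

View pics/w6.png

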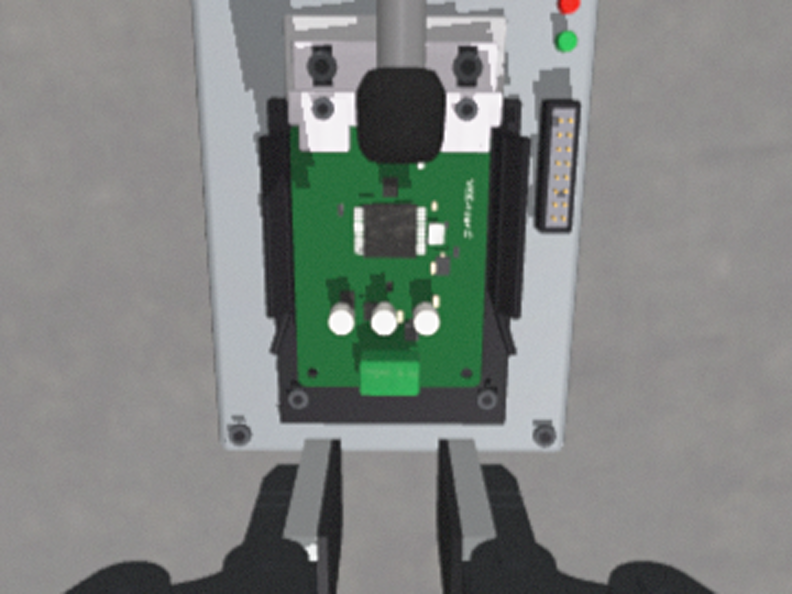

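Board lies under both lips against the fence, square between the guides. Now locate the handle relative to the expected geometry.

```bash
python3 -m handwheel '[[5,[0,0,-60],[0,0,0]],[0,[0,0,-130],[0,0,0]],[0,[0,0,-130],[0,0,0]],[0,[0,0,-130],[0,0,0]]]'
python3 - <<'E'
from b import *
import pickle
jc=np.array([.4963,-.2854]);a=np.radians(83.95);u=np.array([np.cos(a),np.sin(a)]);v=np.array([-u[1],u[0]])
J=lambda x,y,z:np.r_[jc+u*x/1e3+v*y/1e3,z/1e3]
th=np.radians(69);H=lambda s,y,n:J(109+s*np.cos(th)-n*np.sin(th),y,71+s*np.sin(th)+n*np.cos(th))
for nm in('wrist3','wrist','top','scene'):
    p=pickle.load(open('p3.pkl','rb')) if nm=='wrist3' else eyes.grab_frame(nm)
    im=p['image'].astype(int);red=((im[...,0]>110)&(im[...,0]>2.2*im[...,1])&(im[...,0]>2.2*im[...,2])).astype(np.uint8)
    e=proj(p,[H(20,0,4),H(98,0,4),H(78,0,10.5)]);print(nm,'pred axis',np.round(e,1).tolist())
    n,l,s,c=cv2.connectedComponentsWithStats(red)
    for i in range(1,n):
        if s[i,4]>30 and np.linalg.norm(c[i]-e[:2].mean(0))<60:
            ys,xs=np.where(l==i);m=np.c_[xs,ys];vv=np.linalg.svd(m-m.mean(0),full_matrices=0)[2][0];k=(m-m.mean(0))@vv
            print('  red',s[i],c[i],'ends',np.round(m.mean(0)+vv*k.min()),np.round(m.mean(0)+vv*k.max()))
st()
E
```

```text
t: 17.92
tool_pos: [0.4932, -0.3139, 0.2205]
orientation: [-180.0, -0.0, 84.1]
force: [-0.0, -0.7, 0.1]
finger_gap: -0.0002
finger_force: 0.0
wrist3 pred axis [[467.4, 91.5], [543.2, 41.2], [518.3, 67.4]]
  red [ 471   24   89   73 2340] [518.27264957  63.30854701] ends [565.  32.] [473.  94.]
wrist pred axis [[277.3, -12.1], [277.7, -127.3], [277.5, -75.9]]
top pred axis [[313.4, 226.4], [304.8, 223.8], [309.4, 224.6]]
scene pred axis [[289.0, 197.5], [292.5, 183.3], [290.9, 185.5]]
  red [288 180   7  16  50] [290.7  187.34] ends [293. 180.] [289. 195.]
{'t': 18.075, 'tool_pos': [0.493, -0.314, 0.219], 'orientation': [-179.801, -0.137, 84.09], 'force': [0.338, -0.584, -0.583], 'moment': [0.036, 0.01, -0.004], 'finger_gap': -0.0, 'finger_force': 0.0}
```

```bash
python3 -m handwheel '[[0,[50,1,-5],[0,0,0]],[0,[100,1,-5],[0,0,0]],[0,[141,1,-5],[0,0,0]],[0,[141,1,-5],[0,0,0]],[0,[141,1,30],[0,0,0]],[0,[141,1,64],[0,0,0]],[0,[141,1,64],[0,0,0]],[0,[141,1,64],[0,0,0]]]'; python3 -m handwheel '[[0,[1.5,0,0],[0,0,0]],[0,[3,0,0],[0,0,0]],[0,[3,0,0],[0,0,0]]]';python3 - <<'E'
from h import *
s=eyes.grab_frame('scene');cv2.imwrite('pics/s7.png',cv2.resize(s['image'][130:240,220:350,::-1],(780,600)[:2],interpolation=cv2.INTER_CUBIC))
E
```

```text
t: 19.08
tool_pos: [0.5093, -0.1748, 0.1576]
orientation: [180.0, 0.0, 84.1]
force: [0.1, 0.2, 0.5]
finger_gap: 0.0004
finger_force: 0.0
t: 19.45
tool_pos: [0.5095, -0.1709, 0.1576]
orientation: [179.9, 0.0, 84.1]
force: [0.4, -0.9, -0.0]
finger_gap: 0.0001
finger_force: 0.0
```

View pics/s7.png

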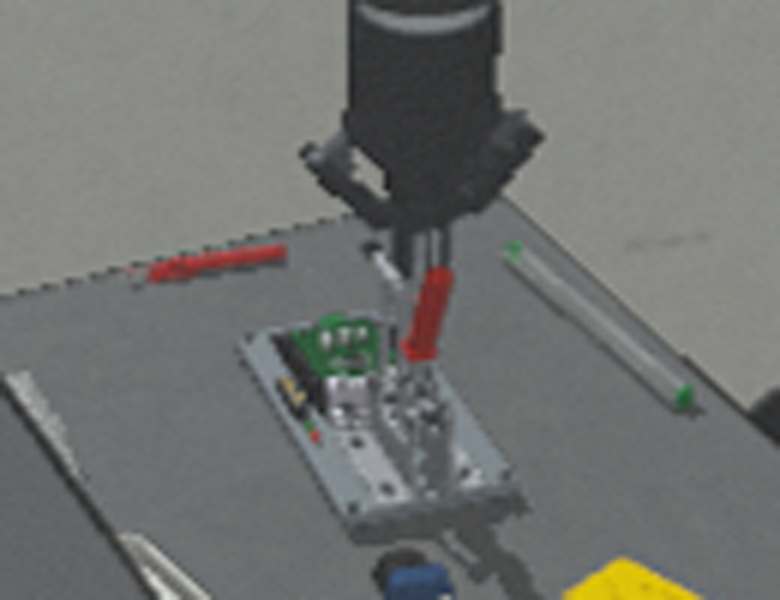

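The fingers stand just behind the red grip's top (435,260), over the clamp, nothing touched. Feeling for contact.

```bash
for i in 1 2 3; do python3 -m handwheel '[[0,[1,0,0],[0,0,0]],[0,[2,0,0],[0,0,0]],[0,[2,0,0],[0,0,0]]]'| grep -E 'tool_pos|^force:'; done
```

```text
tool_pos: [0.5095, -0.1689, 0.157]
force: [0.2, 0.2, 0.2]
tool_pos: [0.5097, -0.1672, 0.1571]
force: [0.6, -1.1, -0.8]
tool_pos: [0.5099, -0.1651, 0.1572]
force: [-0.8, -2.7, -0.6]
```

```bash
python3 -c "
import numpy as np
P=lambda t,s:np.array([s*np.cos(t)-10.5*np.sin(t),s*np.sin(t)+10.5*np.cos(t)])
p0=P(np.radians(69),88.3)
for t in [69,66,63,60,56,52,48,44,40,36,32,28,25,22,20,18,16,14,12,10,8,6,4,3]:
    d=P(np.radians(t),80+8.3*(t-4)/65)-p0;print(t,np.round([d[0],-d[1]],1))
"; python3 -m handwheel '[[0,[1,0,0.3],[0,0,0]],[0,[2,0,0.6],[0,0,0]],[0,[2,0,0.6],[0,0,0]]]'| grep -E 'tool_pos|^force:'
```

```text
69 [ 0. -0.]
66 [4.3 1.6]
63 [8.5 3.4]
60 [12.6  5.5]
56 [17.9  8.5]
52 [22.9 11.9]
48 [27.6 15.5]
44 [32.1 19.5]
40 [36.2 23.8]
36 [40.  28.3]
32 [43.5 33. ]
28 [46.6 37.9]
25 [48.7 41.7]
22 [50.5 45.6]
20 [51.7 48.3]
18 [52.7 50.9]
16 [53.6 53.6]
14 [54.5 56.3]
12 [55.2 59.1]
10 [55.9 61.8]
8 [56.4 64.6]
6 [56.9 67.4]
4 [57.2 70.1]
3 [57.4 71.5]
tool_pos: [0.5103, -0.1629, 0.1568]
force: [-0.2, -1.5, 4.3]
```

```bash
python3 -m handwheel '[[0,[2.3,0,1],[0,0,0]],[0,[4.4,0,1.9],[0,0,0]],[0,[6.5,0,2.8],[0,0,0]],[0,[8.5,0,3.8],[0,0,0]],[0,[10.6,0,4.9],[0,0,0]]]'| grep -E 'tool_pos|^force:'; python3 -m handwheel '[[0,[2.7,0,1.5],[0,0,0]],[0,[5.3,0,3],[0,0,0]],[0,[7.8,0,4.7],[0,0,0]],[0,[10.3,0,6.4],[0,0,0]]]'| grep -E 'tool_pos|^force:'
```

```text
tool_pos: [0.5111, -0.1522, 0.1513]
force: [0.1, -1.1, 1.6]
tool_pos: [0.5121, -0.142, 0.1449]
force: [-0.1, -1.5, 0.0]
```

```bash
python3 -m handwheel '[[0,[2.4,0,1.8],[0,0,0]],[0,[4.7,0,3.6],[0,0,0]],[0,[7,0,5.6],[0,0,0]],[0,[9.2,0,7.6],[0,0,0]],[0,[11.3,0,9.7],[0,0,0]],[0,[13.3,0,11.9],[0,0,0]],[0,[15.2,0,14.1],[0,0,0]],[0,[17.1,0,16.4],[0,0,0]]]'| grep -E 'tool_pos|^force:'; python3 -m handwheel '[[0,[1.8,0,2.3],[0,0,0]],[0,[3.5,0,4.7],[0,0,0]],[0,[5.1,0,7.1],[0,0,0]],[0,[6.6,0,9.6],[0,0,0]],[0,[8.7,0,13.4],[0,0,0]]]'| grep -E 'tool_pos|^force:'
```

```text
tool_pos: [0.514, -0.125, 0.1286]
force: [-0.5, 0.5, 0.3]
tool_pos: [0.5152, -0.1172, 0.1156]
force: [-1.3, -5.1, 3.4]
```

```bash
python3 -m handwheel '[[0,[0.9,0,1.9],[0,0,0]],[0,[1.8,0,3.9],[0,0,0]],[0,[1.8,0,3.9],[0,0,0]]]'| grep -E 'tool_pos|^force:'; python3 -m handwheel '[[0,[0.6,0,1.3],[0,0,0]],[0,[1.2,0,2.7],[0,0,0]],[0,[1.7,0,4],[0,0,0]],[0,[2.2,0,5.3],[0,0,0]]]'| grep -E 'tool_pos|^force:'
```

```text
tool_pos: [0.5154, -0.1154, 0.1117]
force: [-1.1, -3.9, 3.0]
tool_pos: [0.5158, -0.1134, 0.1066]
force: [-1.4, -5.3, 4.2]
```

```bash
cat > a.py <<'E'
from b import *
jc=np.array([.4963,-.2854]);a=np.radians(83.95);u=np.array([np.cos(a),np.sin(a)]);v=np.array([-u[1],u[0]])
def H(t,s,y,n):
    t=np.radians(t);x=109+s*np.cos(t)-n*np.sin(t);z=71+s*np.sin(t)+n*np.cos(t);return np.r_[jc+u*x/1e3+v*y/1e3,z/1e3]
st()
for nm in('wrist','scene','top'):
    p=eyes.grab_frame(nm);im=p['image'].astype(int);red=((im[...,0]>90)&(im[...,0]>2.2*im[...,1])&(im[...,0]>2.2*im[...,2])).astype(np.uint8)
    n,l,s,c=cv2.connectedComponentsWithStats(red);e=proj(p,H(15,60,0,4))[0]
    k=[i for i in range(1,n) if s[i,4]>12 and np.linalg.norm(c[i]-e)<(150 if nm=='wrist' else 25)]
    for i in k: print(nm,'red bbox',s[i],np.round(c[i],1))
    for t in(30,22,16,10,4):
        q=proj(p,[H(t,s_,y,n_) for s_ in(20,98) for y in(-8,8) for n_ in(-2.5,10.5)]);print(nm,t,'pred bbox',np.round(np.r_[q.min(0),q.max(0)-q.min(0)],1))
E
python3 a.py
```

```text
{'t': 24.625, 'tool_pos': [0.516, -0.113, 0.107], 'orientation': [179.912, 0.068, 84.087], 'force': [-1.367, -5.295, 4.222], 'moment': [-0.913, 0.146, -0.015], 'finger_gap': 0.0, 'finger_force': 2.947}
wrist red bbox [ 259  213   38   58 1575] [277.8 237. ]
wrist 30 pred bbox [251.3 239.5  43.8 110.5]
wrist 22 pred bbox [252.9 215.2  41.1 128.4]
wrist 16 pred bbox [254.  201.3  39.1 137.5]
wrist 10 pred bbox [255.2 190.8  37.  143.4]
wrist 4 pred bbox [256.3 183.3  35.1 146.5]
scene red bbox [289 200  12  11  40] [294.2 205.3]
scene 30 pred bbox [287.7 198.7  13.5   7. ]
scene 22 pred bbox [287.9 199.6  13.8  10.4]
scene 16 pred bbox [288.1 200.3  13.9  12.8]
scene 10 pred bbox [288.3 201.1  13.9  15. ]
scene 4 pred bbox [288.4 201.8  13.8  17.1]
top 30 pred bbox [283.9 220.3  26.7   8.7]
top 22 pred bbox [281.8 220.4  27.8   8.6]
top 16 pred bbox [280.7 220.6  28.3   8.5]
top 10 pred bbox [280.  220.7  28.4   8.4]
top 4 pred bbox [279.7 220.9  28.2   8.2]
```

```bash
for i in 1 2 3; do python3 -m handwheel '[[0,[-0.3,0,1],[0,0,0]],[0,[-0.6,0,2],[0,0,0]],[0,[-0.6,0,2],[0,0,0]]]'| grep -E 'tool_pos|^force:'; done
```

```text
tool_pos: [0.5155, -0.1128, 0.1042]
force: [0.8, -1.5, 5.1]
tool_pos: [0.5151, -0.1134, 0.102]
force: [0.7, 1.0, 2.7]
tool_pos: [0.5148, -0.1144, 0.0998]
force: [0.7, 1.4, 3.0]
```

```bash
for i in 1 2 3; do python3 -m handwheel '[[0,[0.2,0,1],[0,0,0]],[0,[0.4,0,2],[0,0,0]],[0,[0.4,0,2],[0,0,0]]]'| grep -E 'tool_pos|^force:'; done; python3 a.py | grep -E 'red|wrist|scene'
```

```text
tool_pos: [0.5149, -0.114, 0.0978]
force: [0.9, 0.2, 0.1]
tool_pos: [0.5151, -0.1136, 0.0959]
force: [0.3, -0.6, -0.9]
tool_pos: [0.5152, -0.1132, 0.094]
force: [-0.5, -0.2, -0.2]
wrist red bbox [ 262  201   35   71 1938] [279.2 231.5]
wrist 30 pred bbox [250.5 253.5  48.1 114.3]
wrist 22 pred bbox [252.3 226.2  44.9 134.6]
wrist 16 pred bbox [253.7 210.6  42.4 145.1]
wrist 10 pred bbox [255.  198.8  40.  151.9]
wrist 4 pred bbox [256.2 190.4  37.7 155.4]
scene red bbox [289 202  12  15  56] [294.3 209.7]
scene 30 pred bbox [287.7 198.7  13.5   7. ]
scene 22 pred bbox [287.9 199.6  13.8  10.4]
scene 16 pred bbox [288.1 200.3  13.9  12.8]
scene 10 pred bbox [288.3 201.1  13.9  15. ]
scene 4 pred bbox [288.4 201.8  13.8  17.1]
top 30 pred bbox [283.9 220.3  26.7   8.7]
top 22 pred bbox [281.8 220.4  27.8   8.6]
top 16 pred bbox [280.7 220.6  28.3   8.5]
top 10 pred bbox [280.  220.7  28.4   8.4]
top 4 pred bbox [279.7 220.9  28.2   8.2]
```

```bash
for i in 1 2 3; do python3 -m handwheel '[[0,[0.1,0,1],[0,0,0]],[0,[0.2,0,2],[0,0,0]],[0,[0.2,0,2],[0,0,0]]]'| grep -E 'tool_pos|^force:'; done
```

```text
tool_pos: [0.5152, -0.113, 0.092]
force: [-0.3, 0.5, -1.4]
tool_pos: [0.5152, -0.1128, 0.0901]
force: [0.3, -0.7, -0.5]
tool_pos: [0.5152, -0.1126, 0.088]
force: [0.2, -0.1, 0.3]
```

```bash
for i in 1 2 3 4; do python3 -m handwheel '[[0,[0,0,1],[0,0,0]],[0,[0,0,1],[0,0,0]]]'| grep -E 'tool_pos|^force:'; done
```

```text
tool_pos: [0.5152, -0.1126, 0.0871]
force: [-1.8, -0.4, -0.8]
tool_pos: [0.5154, -0.1126, 0.0864]
force: [-0.1, 0.7, 3.5]
tool_pos: [0.5156, -0.1126, 0.086]
force: [-1.7, 1.7, 7.6]
tool_pos: [0.5157, -0.1126, 0.0856]
force: [-3.4, 1.7, 13.1]
```

Firm stop felt at z ≈ 86 mm. Letting go and checking.

```bash
python3 -m handwheel '[[0,[0,0,-4],[0,0,0]],[0,[0,0,-40],[0,0,0]],[0,[0,0,-100],[0,0,0]],[0,[-50,0,-150],[0,0,0]],[0,[-110,0,-180],[0,0,0]],[0,[-160,30,-180],[0,0,0]],[0,[-160,60,-180],[0,0,0]],[0,[-160,60,-180],[0,0,0]],[0,[-160,60,-180],[0,0,0]]]'
python3 - <<'E'
from h import *
p=eyes.grab_frame('wrist');s=eyes.grab_frame('scene');
a=cv2.resize(p['image'][0:340,60:400,::-1],(480,480));b=cv2.resize(s['image'][155:235,235:320,::-1],(318,300),interpolation=cv2.INTER_CUBIC)
o=np.zeros((480,800,3),np.uint8);o[:,:480]=a;o[:300,482:]=b;cv2.imwrite('pics/f.png',o);st()
E
```

```text
t: 30.42
tool_pos: [0.5579, -0.2773, 0.2634]
orientation: [-179.9, -0.0, 84.1]
force: [-0.2, 0.4, 0.4]
finger_gap: 0.0002
finger_force: 0.0
{'t': 30.525, 'tool_pos': [0.558, -0.277, 0.264], 'orientation': [-179.971, -0.014, 84.129], 'force': [-0.262, -0.239, 1.011], 'moment': [0.01, -0.016, 0.029], 'finger_gap': 0.0, 'finger_force': 0.0}
```

View pics/f.png

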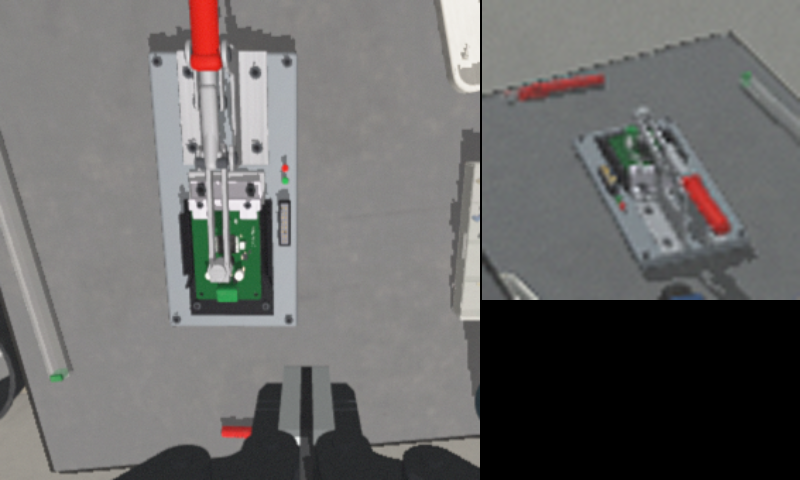

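The handle lies flat (205,40), the clamp arm reaches over the board (218,270), the board sits under both lips against the fence. Handing in.

```bash
python3 -c "
from plant import order;print(order.job_done())"
```

```text
the job is handed in; nothing more can be done
None
```

The board is under both lips and was pressed against the end stop at about 5 N for over half a second. The clamp handle was pushed over centre to its stop (peak about 13 N) and let go, and the job was handed in at about 30 s.

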